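Switch on the bench isolator with its key

ROBOT

A 6-joint arm with a two-finger parallel gripper is mounted at the origin on a cart in front of the work surface, level with it; the furniture and walls round the work are solid. World frame = base frame: x ahead of the robot, y to its left, z up, the work surface at z = 0. Lengths are in m, angles in degrees, forces in N, time in s.
With the tool pointing down it reaches from about 0.4 to 0.925 m from the base axis. Payload 12.5 kg.
Tool frame: the origin (TCP) lies between the finger pads; the fingertips stand 14 mm ahead of it and the grasp point (between the pads) lies 5 mm behind it; z points along the fingers, y is the direction in which the jaws open and shut (so a half turn about z gives the same grasp; the last joint's range is limited). The gripper opens to 95 mm and grips with 3 to 60 N. Pads are 20 mm wide; open, the fingers measure 119 mm over their backs; the gripper's body (75 mm by 180 mm) begins 59 mm behind the grasp point.
Start: joints at [-76.868, 28.126, 89.318, -0, 62.55, -6.05], TCP at [0.205, -0.59, 0.229] pointing down, gripper open.
Joint ranges: [-177.58, 177.58], [-47.91, 125.51], [2.72, 160], [-65.01, 245.01], [3.68, 167.84], [-153.87, 153.87]. Speed limits (degrees/s): [127.2, 127.2, 159.86, 180, 180, 180].

INTERFACE

Orientations are given as a 3x3 rotation matrix whose columns are the frame's x, y, z axes.
In Python, from rig import env, imaging gives the robot as it stands.
- The arm moves only by the shell command python3 -m crank 'ROWS' [FORCE]. ROWS is JSON, a list of rows, each an object with "hand": the opening, from -1 (shut) to 1 (fully open), so that 0 is half open; "slide": the shift along the world's x, y, z in units of 50 mm (1.0 is 50 mm), a list of three; "turn": the turn about the world's z in units of 5 degrees (1.0 is 5 degrees). A call has 1 to 8 rows; each row shifts and turns the commanded pose from where the row before left it; what a row does not reach is not made up. A row lasts 1/10 s, in which the tool goes at most 50 mm and 8.59 degrees, less where a joint would pass 70% of its speed; a pose out of reach is approached as far as the arm can. A call is refused whole if a number of a shift passes 1 or a number of a turn 1, either way. A call with a gripper value outside its range is refused whole. The fingers move at their own pace and stop on an object; FORCE is the grip in N (left out, the last holds). Time passes only in rows, so rows that do not move let the fingers close. It gives the time, the measured TCP pose, the force and the opening at its end, in the units of the state.
- env.get_obs(): the state, without advancing time (a new reading comes with each control period).
- imaging.get_image(name): name is "scene" or "top" or "wrist"; returns the picture (480x640x3 uint8, blue, green, red); there is no depth.
- imaging.calibration(name): a dict with "fx", "fy", "cx", "cy" (pixels), "cam_to_world" (4x4, takes a point from camera to world coordinates); the wrist camera has in their place "T_tool_cam" (4x4, takes a point from camera to tool coordinates, whose origin is the TCP and whose axes are the flange's). Camera axes: x right, y down, z forward; pixel columns grow to the right and rows downward; lengths in m; the calibration is good to about 2 mm. A picture is of the moment at which its call begins: read the wrist's pose just before it. calibration takes no time and is no camera call.
- env.close_job(): hands the job in, once; it reports no verdict.
The state is a dict: "t": time; "q": joint angles; "joint_vel": joint speeds; "joint_efforts": joint torques, N m; "ee_pos": TCP position; "tcp_rot": TCP orientation; "contact_force": force on the tool from outside, world axes, zero at the start; "torque": the same for the moment, N m; "finger_gap": finger opening in m.
Only numpy, scipy, OpenCV 4.12 (cv2) and the standard library are available. Lean on these libraries where they do the work, as an engineer would, in place of code of your own. Each camera call takes 0.05 s, during which the arm holds its last target.

TASK

Switch on the bench's power isolator: take the key with the flat bar handle out of the key stand, put it blade down into the slot of the steel box's switch drum until its collar rests on the drum, and only then turn it clockwise (seen from above) until the drum comes to its stop, about a sixth of a turn. Let go and leave the key in the switch, pushed fully home and turned on. Leave the round-handled key standing in its place.

Things in the scene. Friction and masses are not known exactly. Their poses are not given: they have to be found in the camera images.
- isolator_key: Black bar-handled key, upright in a key stand. Origin: underside of its collar (52 wide, 6 thick), 50 mm above bench at start; z up. Steel blade to z -38: 36 wide along y, 12 thick along x, last 8 mm 28 x 7. Handle z 16 to 50, 56 along y, 14 thick: grip across x. Lift 40+ mm to clear the stand (64x170x50 mm pale metal block, pockets 90 mm apart, key y along its length). Half turn = same.
- round_key: Other key, to be left alone, standing in the stand's other pocket, 90 mm away along the isolator key's y; which pocket is which varies. Same collar, but a round black knob handle (42 mm diameter, top 50 mm above its origin) and a thin round shank. Origin: centre of the collar's underside, z up.
- slot (a point): Slot mouth centre, on top of the steel drum (56 mm above bench) in a 62 mm round window of the grey box's cover (fixed box, 124 x 124 mm, top 60 mm above bench). Slot 44 mm long along point y, 20 wide along x, 43 deep, mouth chamfered 4 mm; z up. Turns with the drum. Key home: collar on the drum, key origin within a few mm of this point, blade along y (either way round).
- drum (a joint): Drum angle, rad: 0 = off (start), growing clockwise seen from above to the stop at 1.047 (60 degrees), on. Light friction (0.06 N m), no spring, stays where left. The blade has play in the slot: the key turns up to 13 degrees more than the drum. Two dark marks on the cover show where the drum's pointer line stands off and on.
Things that resemble listed ones, but are neither listed nor needed, are in the scene too. What is shaped like the isolator_key but blue or pink is not meant.

How it is judged:
By the outcome, as a careful person would: the job done as asked, in the order asked, and still so for the second after the job is handed in, with the robot touching nothing.
It also fails if it takes over 48 s, if anything falls off the work surface, if the arm or the gripper's body presses on something with over 40 N, if the wrist force passes 120 N, or if a joint passes its speed limit or range.

## Working session

There is one attempt and no reset: what is moved stays moved. The work goes in short steps, Python scripts to look and compute and a shell command to move; the robot and the scene stay as the last step left them, time stands still between calls to the robot, and variables do not carry over. Pictures are saved under pics/ and viewed, and the job is handed in when it is done.

```bash
ls; mkdir -p pics; python3 - <<'E'
from rig import env, imaging
import cv2
o=env.get_obs()
print(o)
for n in("scene","top","wrist"):
    cv2.imwrite(f"pics/{n}0.png",imaging.get_image(n)); print(n,imaging.calibration(n))
E
```

```text
pics
{'t': 0.0, 'q': array([-7.68672588e+01,  2.81635921e+01,  8.93494942e+01, -1.94942604e-03,
        6.25516267e+01, -6.04946937e+00]), 'joint_vel': array([ 0.0339664 , -0.02822014, -0.00823343,  0.03828712, -0.0004698 ,
       -0.00766755]), 'joint_efforts': array([-4.43104454e-06, -6.12651944e+01, -2.58190316e+01,  6.92755077e-02,
        4.81525704e-02, -9.32353782e-05]), 'ee_pos': array([ 0.20532877, -0.59006084,  0.22807157]), 'tcp_rot': array([[ 9.44473286e-01,  3.28588085e-01, -2.86024827e-04],
       [ 3.28588198e-01, -9.44472658e-01,  1.09305428e-03],
       [ 8.90219825e-05, -1.12634495e-03, -9.99999362e-01]]), 'contact_force': array([-0.235964  ,  0.08580579, -0.61206137]), 'torque': array([-0.05761937,  0.03467615, -0.04295459]), 'finger_gap': 0.09503339890886145}
scene {'fx': 517.5344743191197, 'fy': 517.5344743191197, 'cx': 313.09998573990447, 'cy': 242.86012972652068, 'cam_to_world': array([[-0.72360733, -0.47133943,  0.50421381,  0.05346762],
       [-0.69008546,  0.50803511, -0.51544387,  0.48693132],
       [-0.0132093 , -0.72092958, -0.69288242,  0.65582779],
  
[... 191 characters left out ...]
[[ 0.17832425, -0.95297715,  0.24502045,  0.27981374],
       [-0.98394051, -0.1746868 ,  0.03668234,  0.0392117 ],
       [ 0.00784441, -0.2476269 , -0.96882371,  0.88765507],
       [ 0.        ,  0.        ,  0.        ,  1.        ]])}
wrist {'fx': 368.2515773283565, 'fy': 368.2515773283565, 'cx': 321.82271844041503, 'cy': 238.0924942334, 'T_tool_cam': array([[ 3.33050197e-04, -9.63007075e-01, -2.69475902e-01,
         7.66570138e-02],
       [ 9.99999802e-01,  4.64519879e-04, -4.24103969e-04,
        -2.75089450e-04],
       [ 5.33592036e-04, -2.69475708e-01,  9.63007040e-01,
        -1.56200083e-01],
       [ 0.00000000e+00,  0.00000000e+00,  0.00000000e+00,
         1.00000000e+00]])}
```

View pics/scene0.png

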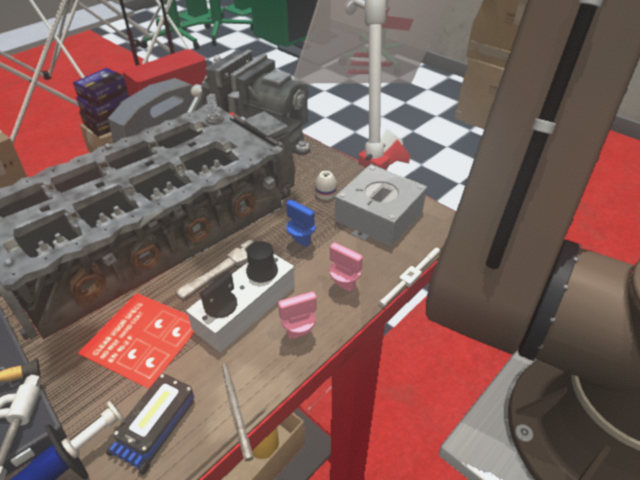

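View pics/top0.png

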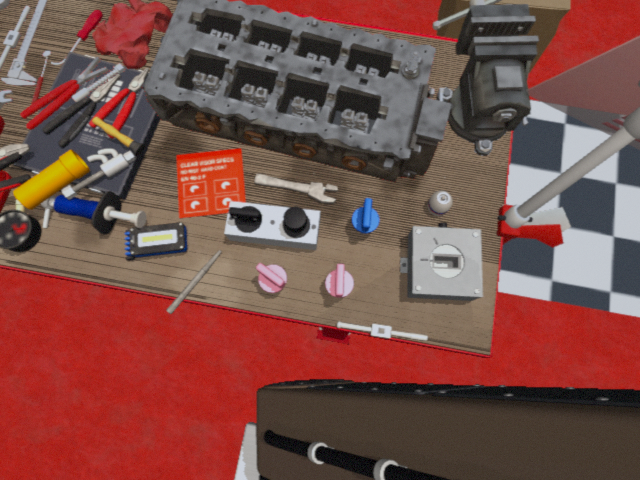

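The top view shows the stand with a black bar-handled key at about (245,215) and a round knob at (295,220). It also shows a blue key (365,217), pink keys (271,278) and (340,281), and the box with its drum at (446,262). I'll enlarge these and measure them.

```bash
cat > h.py <<'E'
import numpy as np, cv2
from rig import env, imaging
def w(name,u,v,z,T=None):
    c=imaging.calibration(name)
    if T is None: T=c["cam_to_world"]
    d=T[:3,:3]@np.array([(u-c["cx"])/c["fx"],(v-c["cy"])/c["fy"],1]); p=T[:3,3]
    return p+d*(z-p[2])/d[2]
def px(name,P,T=None):
    c=imaging.calibration(name)
    if T is None: T=c["cam_to_world"]
    q=T[:3,:3].T@(np.asarray(P)-T[:3,3]); return np.array([q[0]/q[2]*c["fx"]+c["cx"],q[1]/q[2]*c["fy"]+c["cy"]])
def wristT(o):
    M=np.eye(4);M[:3,:3]=o["tcp_rot"];M[:3,3]=o["ee_pos"];return M@imaging.calibration("wrist")["T_tool_cam"]
E
python3 - <<'E'
from h import *
a=cv2.imread("pics/top0.png")
l=cv2.resize(a[190:260,210:330],None,fx=6,fy=6,interpolation=cv2.INTER_CUBIC)[:, :720]
cv2.imwrite("pics/c1.png",l)
cv2.imwrite("pics/c2.png",cv2.resize(a[215:305,395:495],None,fx=6,fy=6,interpolation=cv2.INTER_CUBIC))
s=cv2.imread("pics/scene0.png")
cv2.imwrite("pics/c3.png",cv2.resize(s[230:360,175:305],None,fx=4.5,fy=4.5,interpolation=cv2.INTER_CUBIC))
print(w("top",245,215,.1),w("top",295,220,.1),w("top",446,262,.056),w("top",515,218,0))
E
```

```text
[0.49743924 0.22350401 0.1       ] [0.50429047 0.13559298 0.1       ] [ 0.48837664 -0.14318618  0.056     ] [ 0.61552133 -0.27968133  0.        ]
```

View pics/c1.png

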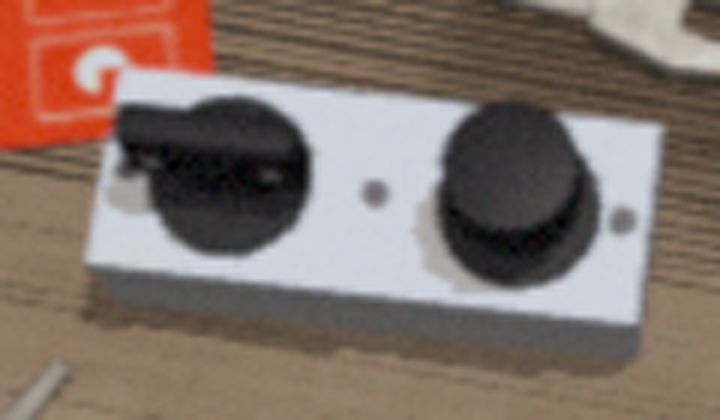

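View pics/c2.png

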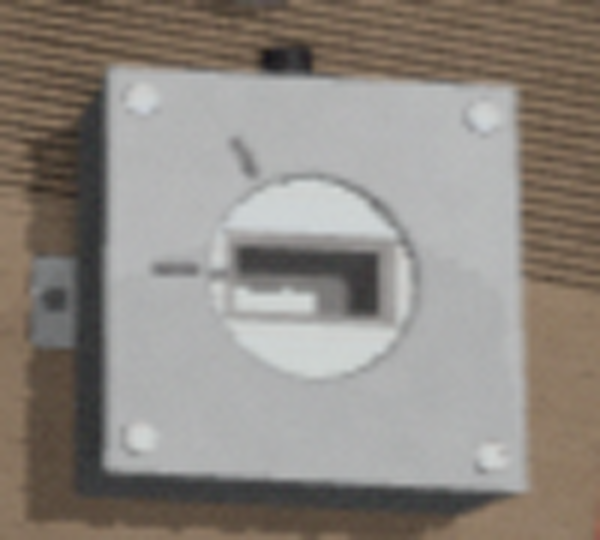

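View pics/c3.png

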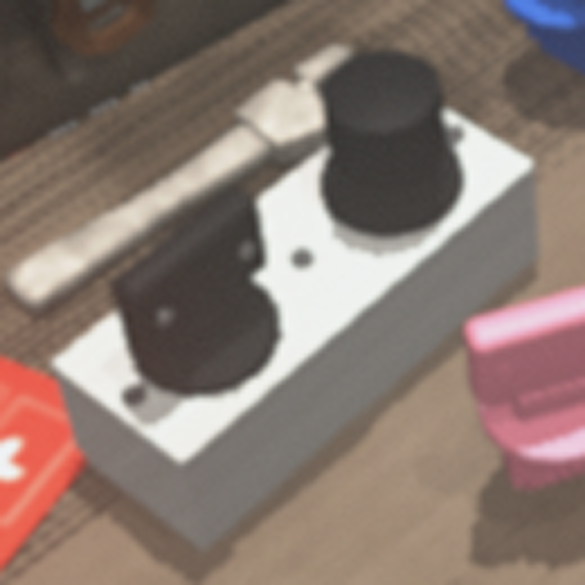

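The black bar key is confirmed in the left-hand pocket (crop 1, about (220,170)), with the round knob on the right. The black bar-handled key fits the description, and the blue and pink ones are excluded. Next I'll compute the geometry.

```bash
python3 - <<'E'
from h import *
f=lambda x,y,ox,oy,s=6:(ox+(x+.5)/s-.5,oy+(y+.5)/s-.5)
def W(n,pts,ox,oy,z,s=6):
    return np.array([w(n,*f(x,y,ox,oy,s),z) for x,y in pts])
S=W("top",[(120,70),(663,125),(638,325),(87,263)],210,190,.05)
print("stand",S[:,:2].round(4),np.linalg.norm(np.diff(S,axis=0),axis=1),"ctr",S.mean(0))
e=(S[0]+S[3]-S[1]-S[2]);print("stand dir",np.degrees(np.arctan2(e[1],e[0])))
c=S.mean(0);u=e/np.linalg.norm(e);print("pockets",c+u*.045,c-u*.045)
print("collar",W("top",[(230,175)],210,190,.056), "knobtop",W("top",[(510,157)],210,190,.1))
H=W("top",[(118,110),(117,140),(305,150),(303,172)],210,190,.1);print("handle",H[:,:2],H.mean(0))
B=W("top",[(108,68),(518,88),(526,490),(104,470)],395,215,.06)
print("box",B[:,:2],np.linalg.norm(np.diff(B,axis=0),axis=1),B.mean(0))
e=(B[0]+B[3]-B[1]-B[2]);print(np.degrees(np.arctan2(e[1],e[0])))
D=W("top",[(312,277)],395,215,.06);print("window",D)
L=W("top",[(222,232),(412,236),(406,330),(222,320)],395,215,.056);print("slot",L[:,:2],L.mean(0));e=(L[0]+L[3]-L[1]-L[2]);print(np.degrees(np.arctan2(e[1],e[0])))
# scene check
print("scene stand px",[px("scene",p).round(1) for p in S],[px("scene",p).round(1) for p in B])
# lamp post lines
def ray(n,u,v):
    a=w(n,u,v,0);b=w(n,u,v,.3);return a,b
for z in (0,.1,.2,.3): print(z,"post top",w("top",520,215,z)[:2],w("top",575,170,z)[:2],"scene",w("scene",375,150,z)[:2],w("scene",375,80,z)[:2])
for z in (.05,.1,.15,.2,.25): print(z,"engine top view front-edge",w("top",405,178,z)[:2],w("top",150,93,z)[:2],"scene",w("scene",293,170,z)[:2],w("scene",5,245,z)[:2])
E
```

```text
stand [[0.5324 0.2696]
 [0.5454 0.0993]
 [0.4808 0.095 ]
 [0.4696 0.2652]] [0.17085431 0.06466866 0.1705425 ] ctr [0.5070475 0.1822711 0.05     ]
stand dir 94.06358075576627
pockets [0.50385865 0.22715798 0.05      ] [0.51023636 0.13738423 0.05      ]
collar [[0.50349649 0.22689973 0.056     ]] knobtop [[0.51178393 0.13783807 0.1       ]]
handle [[0.50516282 0.25360239]
 [0.49613291 0.25176666]
 [0.50306313 0.19713215]
 [0.4963946  0.19626599]] [0.50018837 0.22469179 0.1       ]
box [[ 0.54354262 -0.07388187]
 [ 0.55989811 -0.19820536]
 [ 0.4374263  -0.21281883]
 [ 0.42093893 -0.08942544]] [0.12539471 0.12334057 0.12449   ] [ 0.49045149 -0.14358288  0.06      ]
97.5523576273611
window [[ 0.48984954 -0.14307386  0.06      ]]
slot [[ 0.49979626 -0.11544336]
 [ 0.50894722 -0.17232725]
 [ 0.4797818  -0.17370454]
 [ 0.47285904 -0.11884564]] [ 0.49034608 -0.1450802   0.056     ]
98.185599471174
scene stand px [array([186.9, 310.2]), array([265.1, 247.6]), array([294.1, 265.2]), array([215.6, 331.9])] [array([335.1, 195.8]), array([371. , 163.2]), array([427. , 185.6]), array([393.9, 221.8]
[... 472 characters left out ...]
16943 -0.08977287]
0.05 engine top view front-edge [ 0.63843106 -0.0481253 ] [0.72554144 0.47783916] scene [ 0.66729201 -0.08740979] [0.87507355 0.39665605]
0.1 engine top view front-edge [ 0.61702503 -0.04291211] [0.69893576 0.4516573 ] scene [ 0.61663204 -0.04000844] [0.80726501 0.40410662]
0.15 engine top view front-edge [ 0.59561901 -0.03769893] [0.67233007 0.42547543] scene [0.56597207 0.00739291] [0.73945647 0.41155719]
0.2 engine top view front-edge [ 0.57421298 -0.03248575] [0.64572439 0.39929356] scene [0.5153121  0.05479426] [0.67164794 0.41900777]
0.25 engine top view front-edge [ 0.55280695 -0.02727256] [0.61911871 0.3731117 ] scene [0.46465212 0.10219561] [0.6038394  0.42645834]
```

```bash
python3 -m crank '[{"hand":1,"slide":[0.5,0.6,0.1],"turn":1},{"hand":1,"slide":[0.5,0.6,0.1],"turn":1},{"hand":1,"slide":[0.5,0.6,0.1],"turn":1},{"hand":1,"slide":[0.5,0.6,0.1],"turn":1},{"hand":1,"slide":[0.5,0.6,0],"turn":1},{"hand":1,"slide":[0.5,0.6,0],"turn":1},{"hand":1,"slide":[0.4,0.6,0],"turn":1},{"hand":1,"slide":[0.4,0.7,0],"turn":1}]' 20
python3 -m crank '[{"hand":1,"slide":[0,0.8,0],"turn":1},{"hand":1,"slide":[0,0.8,0],"turn":1},{"hand":1,"slide":[0,0.8,0],"turn":1},{"hand":1,"slide":[0,0.8,0],"turn":1},{"hand":1,"slide":[0,0.8,0],"turn":1},{"hand":1,"slide":[0.2,0.8,0],"turn":1},{"hand":1,"slide":[0.2,0.8,0],"turn":1},{"hand":1,"slide":[0.2,0.8,0],"turn":0}]'
```

```text
t: 0.95
ee_pos: [0.3961, -0.3442, 0.2485]
tcp_rot: [[0.509, 0.861, 0.0], [0.861, -0.509, -0.0], [-0.0, 0.0, -1.0]]
contact_force: [0.9, 0.4, -0.0]
finger_gap: 0.095
t: 1.75
ee_pos: [0.4254, -0.0237, 0.2488]
tcp_rot: [[-0.076, 0.997, 0.0], [0.997, 0.076, -0.0], [-0.0, 0.0, -1.0]]
contact_force: [1.1, -0.6, -0.0]
finger_gap: 0.0953
```

```bash
python3 -m crank '[{"hand":1,"slide":[0.3,0.8,0],"turn":0},{"hand":1,"slide":[0.3,0.8,0],"turn":0},{"hand":1,"slide":[0.3,0.8,0],"turn":0},{"hand":1,"slide":[0.3,0.8,0],"turn":0},{"hand":1,"slide":[0.2,0.8,0],"turn":0},{"hand":1,"slide":[0.2,0.8,-0.2],"turn":0},{"hand":1,"slide":[0,0,-0.2],"turn":0},{"hand":1,"slide":[0,0,0],"turn":0}]'
python3 - <<'E'
from h import *
o=env.get_obs(); im=imaging.get_image("wrist"); cv2.imwrite("pics/w1.png",im); np.save("w1.npy",wristT(o)); print(o["ee_pos"])
E
```

```text
t: 2.55
ee_pos: [0.5045, 0.215, 0.227]
tcp_rot: [[-0.075, 0.997, -0.003], [0.997, 0.075, -0.001], [-0.001, -0.003, -1.0]]
contact_force: [-0.7, -0.9, 0.5]
finger_gap: 0.0953
[0.5045211  0.21500002 0.2270226 ]
```

View pics/w1.png

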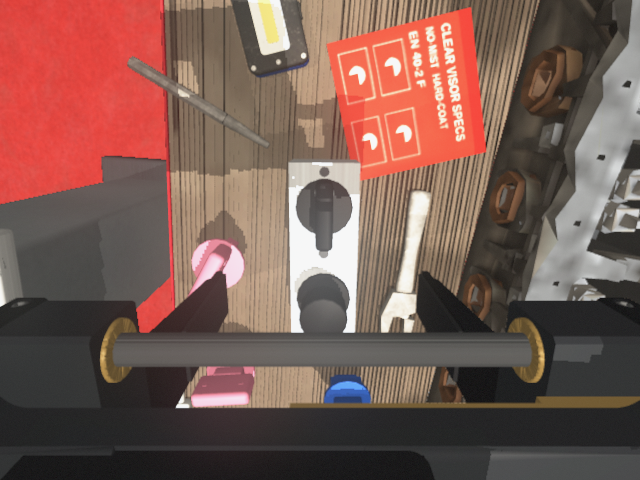

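The wrist view shows the bar key's collar centred at about (324,207) and its handle bar running from (324,180) to (324,248). The knob is at (323,310). I'll enlarge it for accuracy.

```bash
python3 - <<'E'
from h import *
a=cv2.imread("pics/w1.png")[150:340,270:380]
a=cv2.convertScaleAbs(a,alpha=1.6,beta=20)
cv2.imwrite("pics/w1c.png",cv2.resize(a,None,fx=3,fy=3,interpolation=cv2.INTER_CUBIC)) 
cv2.imwrite("pics/w1d.png",cv2.resize(a[20:110,15:95],None,fx=6,fy=6,interpolation=cv2.INTER_CUBIC)) # origin (285,170)
E
```

```text
(no output)
```

View pics/w1d.png

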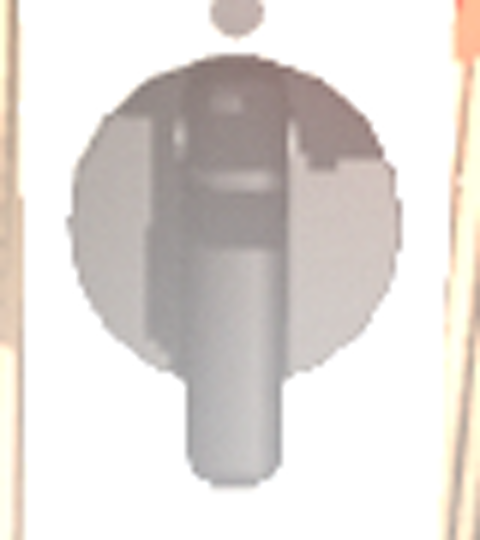

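```bash
python3 - <<'E'
from h import *
T=np.load("w1.npy")
f=lambda x,y:(285+(x+.5)/6-.5,170+(y+.5)/6-.5)
P=lambda x,y,z:w("wrist",*f(x,y),z,T).round(4)
print("collar",P(235,222,.056),"L/R/top",P(70,222,.056),P(400,222,.056),P(236,55,.056))
print("handle top ends",P(235,245,.1),P(234,487,.1),"sides",P(187,360,.1),P(283,360,.1))
a=P(235,245,.1)-P(234,487,.1);print(np.degrees(np.arctan2(a[1],a[0])))
for x,y in((20,20),(18,540)):print(P(x,y,.05))
o=env.get_obs();print(o["tcp_rot"][:,0],np.degrees(np.arctan2(o["tcp_rot"][1,0],o["tcp_rot"][0,0])))
E
```

```text
collar [0.5053 0.2294 0.056 ] L/R/top [0.4806 0.2275 0.056 ] [0.53   0.2313 0.056 ] [0.5036 0.2543 0.056 ]
handle top ends [0.5048 0.2347 0.1   ] [0.5072 0.2017 0.1   ] sides [0.4997 0.2188 0.1   ] [0.5123 0.2198 0.1   ]
94.15964229371258
[0.4711 0.2563 0.05  ]
[0.4749 0.1744 0.05  ]
[-7.34510052e-02  9.97298640e-01 -6.10306110e-04] 94.21222671687181
```

```bash
python3 -m crank '[{"hand":0,"slide":[0,0.27,-0.4],"turn":0},{"hand":0,"slide":[0,0,-0.5],"turn":0},{"hand":0,"slide":[0,0,-0.5],"turn":0},{"hand":0,"slide":[0,0,-0.5],"turn":0},{"hand":0,"slide":[0,0,-0.4],"turn":0},{"hand":0,"slide":[0,0,0],"turn":0},{"hand":0,"slide":[0,0,0],"turn":0}]' 20
python3 - <<'E'
from h import *
cv2.imwrite("pics/s2.png",cv2.resize(imaging.get_image("scene")[170:370,150:350],None,fx=3,fy=3,interpolation=cv2.INTER_CUBIC)); print(env.get_obs()["ee_pos"])
E
```

```text
t: 3.3
ee_pos: [0.5058, 0.2274, 0.1145]
tcp_rot: [[-0.072, 0.997, 0.0], [0.997, 0.072, 0.0], [0.0, 0.0, -1.0]]
contact_force: [-0.3, -0.5, 0.1]
finger_gap: 0.0486
[0.50601576 0.22766305 0.11497229]
```

View pics/s2.png

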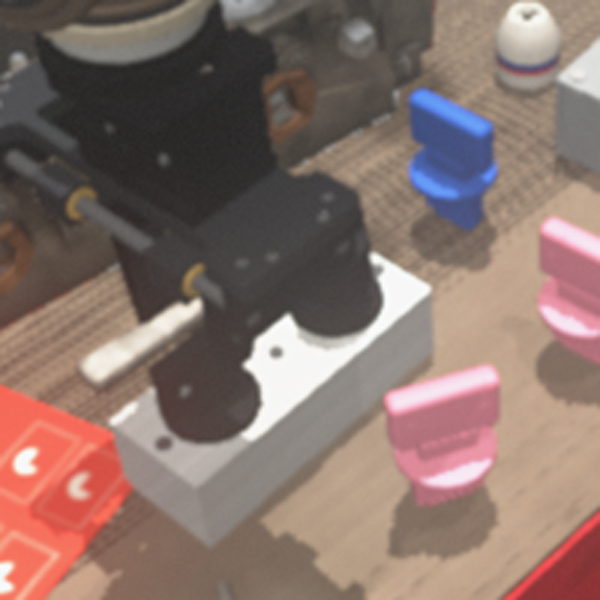

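```bash
python3 -m crank '[{"hand":0,"slide":[0,0,-0.25],"turn":0},{"hand":0,"slide":[0,0,-0.25],"turn":0},{"hand":0,"slide":[0,0,-0.2],"turn":0},{"hand":0,"slide":[0,0,0],"turn":0}]' 20
python3 -m crank '[{"hand":-1,"slide":[0,0,0],"turn":0},{"hand":-1,"slide":[0,0,0],"turn":0},{"hand":-1,"slide":[0,0,0],"turn":0},{"hand":-1,"slide":[0,0,0],"turn":0},{"hand":-1,"slide":[0,0,0],"turn":0}]' 25
```

```text
t: 3.75
ee_pos: [0.5047, 0.228, 0.077]
tcp_rot: [[-0.073, 0.997, -0.002], [0.997, 0.073, -0.001], [-0.001, -0.003, -1.0]]
contact_force: [0.6, -0.7, 0.8]
finger_gap: 0.0475
t: 4.25
ee_pos: [0.5054, 0.2282, 0.0789]
tcp_rot: [[-0.073, 0.997, 0.0], [0.997, 0.073, 0.0], [0.0, 0.0, -1.0]]
contact_force: [0.5, -0.1, 0.4]
finger_gap: 0.0138
```

```bash
python3 -m crank '[{"hand":-1,"slide":[0,0,0.15],"turn":0},{"hand":-1,"slide":[0,0,0.2],"turn":0},{"hand":-1,"slide":[0,0,0.25],"turn":0},{"hand":-1,"slide":[0,0,0.3],"turn":0},{"hand":-1,"slide":[0,0,0.4],"turn":0},{"hand":-1,"slide":[0,0,0.4],"turn":0},{"hand":-1,"slide":[0,0,0.3],"turn":0},{"hand":-1,"slide":[0,0,0],"turn":0}]' 25
python3 - <<'E'
from h import *
for n in ("scene","top"): cv2.imwrite(f"pics/{n}3.png",imaging.get_image(n))
print(env.get_obs()["ee_pos"],env.get_obs()["contact_force"])
E
```

```text
t: 5.05
ee_pos: [0.5061, 0.2285, 0.1814]
tcp_rot: [[-0.073, 0.997, 0.004], [0.997, 0.073, 0.001], [0.001, 0.004, -1.0]]
contact_force: [0.7, 0.3, -1.6]
finger_gap: 0.0142
[0.50527118 0.22815827 0.17902211] [-0.33381851 -0.59255998 -1.663903  ]
```

View pics/scene3.png

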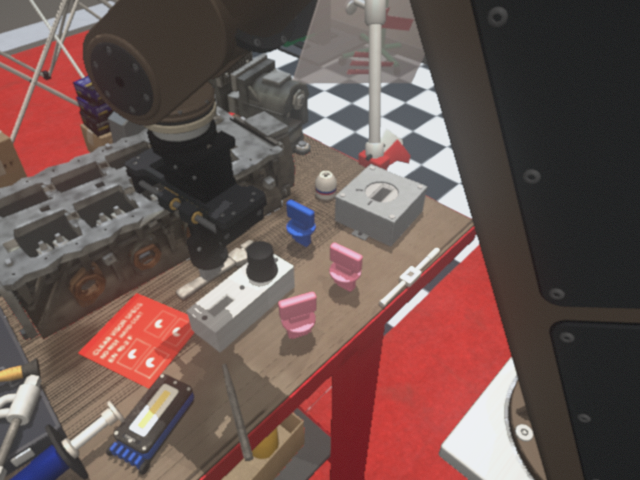

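The key is lifted, and the round key still stands in the stand at (262,258). I'll move over to the box.

```bash
python3 -m crank '[{"hand":-1,"slide":[0,0,0.4],"turn":0.7},{"hand":-1,"slide":[0,-0.4,0.4],"turn":0},{"hand":-1,"slide":[-0.1,-0.7,0],"turn":0},{"hand":-1,"slide":[-0.1,-0.8,0],"turn":0},{"hand":-1,"slide":[-0.1,-0.8,0],"turn":0},{"hand":-1,"slide":[0,-0.8,0],"turn":0},{"hand":-1,"slide":[0,-0.8,0],"turn":0},{"hand":-1,"slide":[0,-0.8,0],"turn":0}]' 25
python3 -m crank '[{"hand":-1,"slide":[0,-0.8,0],"turn":0},{"hand":-1,"slide":[0,-0.7,0],"turn":0},{"hand":-1,"slide":[0,-0.5,0],"turn":0},{"hand":-1,"slide":[0,-0.2,0],"turn":0},{"hand":-1,"slide":[0,0,0],"turn":0},{"hand":-1,"slide":[0,0,0],"turn":0}]' 25
python3 - <<'E'
from h import *
o=env.get_obs(); im=imaging.get_image("wrist"); cv2.imwrite("pics/w4.png",im); np.save("w4.npy",wristT(o)); print(o["ee_pos"])
for n in ("scene","top"): cv2.imwrite(f"pics/{n}4.png",imaging.get_image(n))
E
```

```text
t: 5.95
ee_pos: [0.4898, -0.0283, 0.218]
tcp_rot: [[-0.134, 0.991, -0.001], [0.991, 0.134, 0.0], [0.0, -0.001, -1.0]]
contact_force: [0.5, -0.3, -0.4]
finger_gap: 0.0138
t: 6.55
ee_pos: [0.4902, -0.136, 0.2183]
tcp_rot: [[-0.134, 0.991, -0.001], [0.991, 0.134, 0.001], [0.001, -0.001, -1.0]]
contact_force: [0.1, 0.5, -1.9]
finger_gap: 0.0141
[ 0.49018351 -0.13600193  0.21826066]
```

View pics/w4.png

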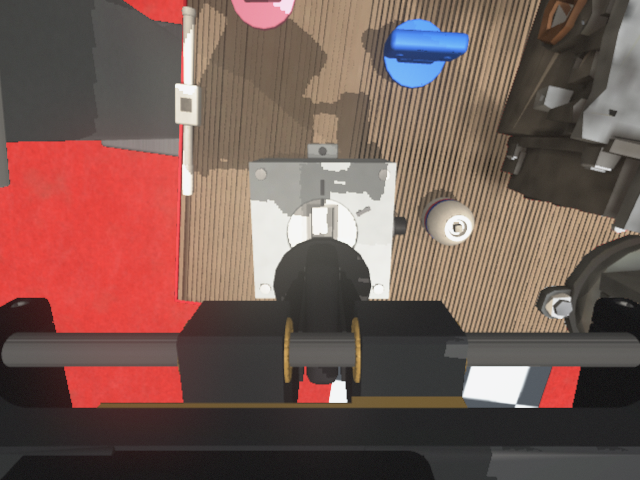

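View pics/scene4.png

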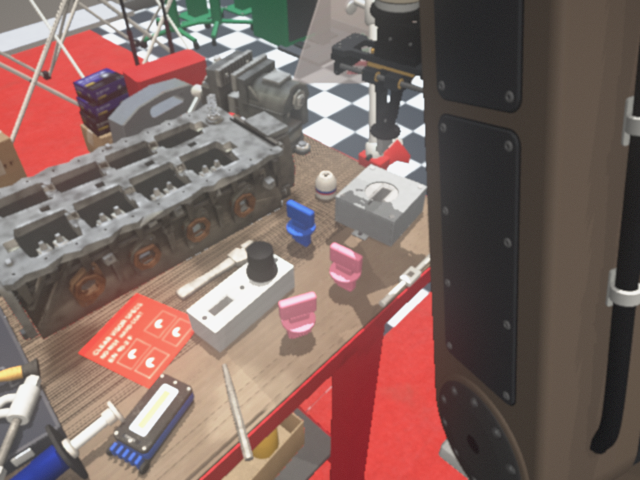

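The wrist view shows the held key's collar around (322,286), the drum window at (322,232), and box corners at (250,160) and (395,162).

```bash
python3 - <<'E'
from h import *
a=cv2.imread("pics/w4.png")[140:310,235:410]
cv2.imwrite("pics/w4c.png",cv2.resize(cv2.convertScaleAbs(a,alpha=1,beta=0),None,fx=3.5,fy=3.5,interpolation=cv2.INTER_CUBIC))
b=cv2.convertScaleAbs(cv2.imread("pics/w4.png")[230:305,265:380],alpha=4,beta=0)
cv2.imwrite("pics/w4d.png",cv2.resize(b,None,fx=6,fy=6,interpolation=cv2.INTER_CUBIC))
E
```

```text
(no output)
```

View pics/w4c.png

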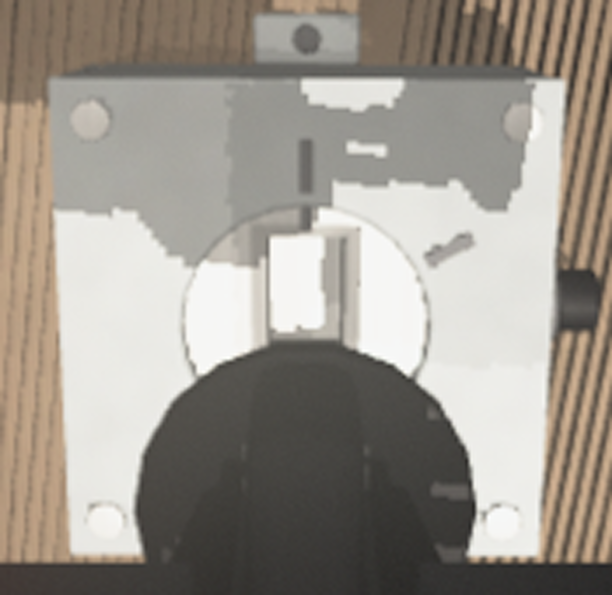

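View pics/w4d.png

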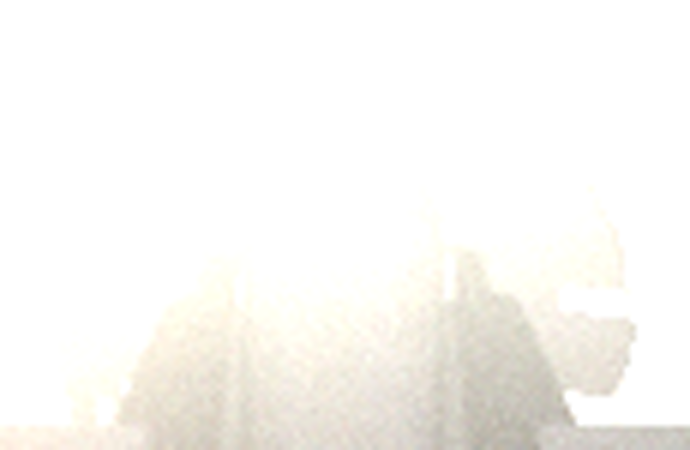

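```bash
python3 - <<'E'
from h import *
from scipy.optimize import least_squares
T=np.load("w4.npy")
f=lambda x,y:(235+(x+.5)/3.5-.5,140+(y+.5)/3.5-.5)
P=lambda x,y,z:w("wrist",*f(x,y),z,T)
B=np.array([P(*q,.06) for q in((50,78),(566,78),(541,553),(70,553))])
print("box",B[:,:2].round(4),np.linalg.norm(np.diff(B,axis=0),axis=1).round(4),B.mean(0))
for e in (B[0]+B[1]-B[2]-B[3],B[1]+B[2]-B[0]-B[3]): print(np.degrees(np.arctan2(e[1],e[0])))
W=np.array([P(*q,.06) for q in((183,320),(429,320),(306,206))]);print("window LR mid",(W[0]+W[1])/2,np.linalg.norm(W[0]-W[1]),"top",W[2])
print("slot dir: marks",[P(*q,.06)[:2].round(4) for q in((305,140),(306,190))])
S=[P(*q,.056) for q in((253,235),(360,230),(253,340),(360,340))];print(np.round(S,4))
ee=np.array([.4902,-.1360,.2183])
z=ee[2]-.029+.003
C=[P(*q,z) for q in((135,500),(475,500),(305,340))];print("collar z",z,np.round(C,4),np.linalg.norm(C[0]-C[1]),"mid",(C[0]+C[1])/2)
o=env.get_obs();print(np.degrees(np.arctan2(o["tcp_rot"][1,0],o["tcp_rot"][0,0])),o["ee_pos"])
E
```

```text
box [[ 0.4228 -0.0897]
 [ 0.5453 -0.0732]
 [ 0.562  -0.1957]
 [ 0.4382 -0.2125]] [0.1236 0.1237 0.125 ] [ 0.49207743 -0.14277922  0.06      ]
97.43079102768061
7.7059243319957025
window LR mid [ 0.49163983 -0.14082901  0.06      ] 0.06199327686116706 top [ 0.48775327 -0.11213334  0.06      ]
slot dir: marks [array([ 0.4853, -0.0962]), array([ 0.4872, -0.1082])]
[[ 0.4757 -0.1218  0.056 ]
 [ 0.5021 -0.117   0.056 ]
 [ 0.479  -0.1489  0.056 ]
 [ 0.5062 -0.1452  0.056 ]]
collar z 0.1923 [[ 0.465  -0.1384  0.1923]
 [ 0.5162 -0.1315  0.1923]
 [ 0.4872 -0.1099  0.1923]] 0.051641928543436716 mid [ 0.49061912 -0.13492477  0.1923    ]
97.76128057849343 [ 0.49039332 -0.13569677  0.2186248 ]
```

```bash
python3 -m crank '[{"hand":-1,"slide":[0.02,-0.14,-0.3],"turn":-0.05},{"hand":-1,"slide":[0,0,-0.4],"turn":0},{"hand":-1,"slide":[0,0,-0.4],"turn":0},{"hand":-1,"slide":[0,0,-0.4],"turn":0},{"hand":-1,"slide":[0,0,-0.2],"turn":0},{"hand":-1,"slide":[0,0,0],"turn":0},{"hand":-1,"slide":[0,0,0],"turn":0}]' 25
python3 - <<'E'
from h import *
o=env.get_obs(); im=imaging.get_image("wrist"); cv2.imwrite("pics/w5.png",im); np.save("w5.npy",wristT(o)); print(o["ee_pos"])
im=imaging.get_image("top"); cv2.imwrite("pics/top5.png",cv2.resize(im[200:320,380:500],None,fx=5,fy=5,interpolation=cv2.INTER_CUBIC))
cv2.imwrite("pics/w5c.png",cv2.resize(im[180:360,230:420],None,fx=3,fy=3) if 0 else cv2.resize(cv2.imread("pics/w5.png")[170:330,220:430],None,fx=3.5,fy=3.5,interpolation=cv2.INTER_CUBIC))
E
```

```text
t: 7.4
ee_pos: [0.4917, -0.1436, 0.1342]
tcp_rot: [[-0.13, 0.992, 0.001], [0.992, 0.13, -0.0], [-0.0, 0.001, -1.0]]
contact_force: [-0.4, 0.0, -0.6]
finger_gap: 0.0138
[ 0.49170052 -0.14360444  0.13420198]
```

View pics/w5c.png

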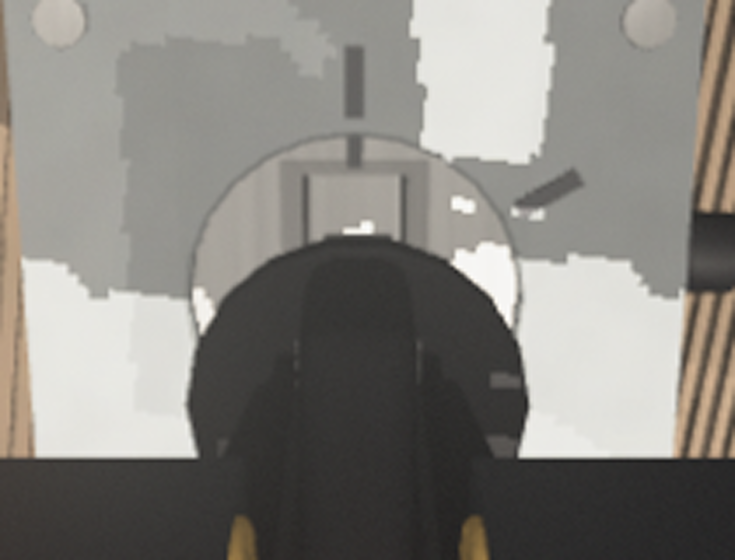

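View pics/top5.png

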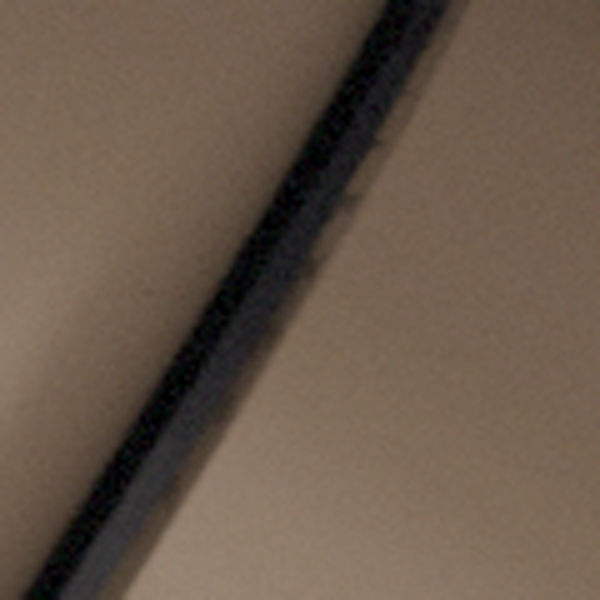

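The wrist view shows the collar at x 188–527 with its top at y 237, and the window at x 188–521 with its top at y 132. The blade is aligned with the slot. The top view is blocked by the arm.

```bash
python3 - <<'E'
from h import *
T=np.load("w5.npy")
f=lambda x,y:(220+(x+.5)/3.5-.5,170+(y+.5)/3.5-.5)
P=lambda x,y,z:w("wrist",*f(x,y),z,T)
R=env.get_obs()["tcp_rot"][:,0]
for n,L,r,t,z,rad in(("win",(189,282),(521,282),(355,132),.06,.031),("collar",(188,405),(527,405),(357,237),.1342-.029+.003,.026)):
    a,b,c=P(*L,z),P(*r,z),P(*t,z); print(n,(a+b)/2,np.linalg.norm(a-b),c-rad*R)
E
```

```text
win [ 0.49139959 -0.13987374  0.06      ] 0.06220126147983349 [ 0.49171552 -0.14233567  0.06002415]
collar [ 0.49239106 -0.14418453  0.1082    ] 0.05161762582311732 [ 0.49222827 -0.14365116  0.10822025]
```

```bash
python3 -m crank '[{"hand":-1,"slide":[-0.01,0.02,-0.1],"turn":0},{"hand":-1,"slide":[0,0,-0.1],"turn":0},{"hand":-1,"slide":[0,0,-0.1],"turn":0},{"hand":-1,"slide":[0,0,-0.1],"turn":0},{"hand":-1,"slide":[0,0,0],"turn":0}]' 25
python3 -m crank '[{"hand":-1,"slide":[0,0,-0.15],"turn":0},{"hand":-1,"slide":[0,0,-0.15],"turn":0},{"hand":-1,"slide":[0,0,0],"turn":0}]' 25
```

```text
t: 8.0
ee_pos: [0.4906, -0.1427, 0.1129]
tcp_rot: [[-0.129, 0.992, -0.001], [0.992, 0.129, 0.001], [0.001, -0.001, -1.0]]
contact_force: [-0.1, -0.4, -0.7]
finger_gap: 0.0139
t: 8.3
ee_pos: [0.4904, -0.1426, 0.0976]
tcp_rot: [[-0.129, 0.992, -0.001], [0.992, 0.129, 0.001], [0.001, -0.001, -1.0]]
contact_force: [-0.1, -0.3, -1.2]
finger_gap: 0.0139
```

```bash
python3 -m crank '[{"hand":-1,"slide":[0,0,-0.1],"turn":0},{"hand":-1,"slide":[0,0,-0.08],"turn":0},{"hand":-1,"slide":[0,0,0],"turn":0}]' 25
python3 -m crank '[{"hand":-1,"slide":[0,0,-0.04],"turn":0},{"hand":-1,"slide":[0,0,-0.04],"turn":0},{"hand":-1,"slide":[0,0,0],"turn":0}]' 25
```

```text
t: 8.6
ee_pos: [0.4907, -0.1427, 0.0892]
tcp_rot: [[-0.129, 0.992, -0.001], [0.992, 0.129, 0.0], [0.0, -0.001, -1.0]]
contact_force: [-0.5, -0.2, -0.4]
finger_gap: 0.0142
t: 8.9
ee_pos: [0.4909, -0.1428, 0.0855]
tcp_rot: [[-0.129, 0.992, -0.0], [0.992, 0.129, 0.0], [0.0, 0.0, -1.0]]
contact_force: [-1.0, 0.3, -1.9]
finger_gap: 0.0142
```

```bash
python3 -m crank '[{"hand":-1,"slide":[0,0,-0.03],"turn":0},{"hand":-1,"slide":[0,0,0],"turn":0}]' 25
python3 -m crank '[{"hand":-1,"slide":[0,0,-0.03],"turn":0},{"hand":-1,"slide":[0,0,0],"turn":0}]' 25
```

```text
t: 9.1
ee_pos: [0.491, -0.1428, 0.0849]
tcp_rot: [[-0.129, 0.992, 0.001], [0.992, 0.129, -0.0], [-0.0, 0.001, -1.0]]
contact_force: [-2.0, 0.9, 9.1]
finger_gap: 0.0135
t: 9.3
ee_pos: [0.491, -0.143, 0.0845]
tcp_rot: [[-0.13, 0.992, 0.001], [0.992, 0.13, -0.001], [-0.001, 0.001, -1.0]]
contact_force: [-7.6, 1.3, 26.5]
finger_gap: 0.0136
```

Contact came at TCP z 0.085, which is the height predicted for the collar resting on the drum. I'll relieve some force and check visually.

```bash
python3 -m crank '[{"hand":-1,"slide":[0,0,0.02],"turn":0},{"hand":-1,"slide":[0,0,0],"turn":0}]' 25
python3 - <<'E'
from h import *
cv2.imwrite("pics/w6.png",cv2.resize(imaging.get_image("wrist")[170:350,220:430],None,fx=3.3,fy=3.3,interpolation=cv2.INTER_CUBIC))
cv2.imwrite("pics/s6.png",cv2.resize(imaging.get_image("scene")[100:260,300:460],None,fx=3.7,fy=3.7,interpolation=cv2.INTER_CUBIC))
E
```

```text
t: 9.5
ee_pos: [0.4911, -0.1429, 0.0846]
tcp_rot: [[-0.129, 0.992, 0.001], [0.992, 0.129, -0.001], [-0.001, 0.001, -1.0]]
contact_force: [-2.4, 0.4, 12.9]
finger_gap: 0.0138
```

View pics/w6.png

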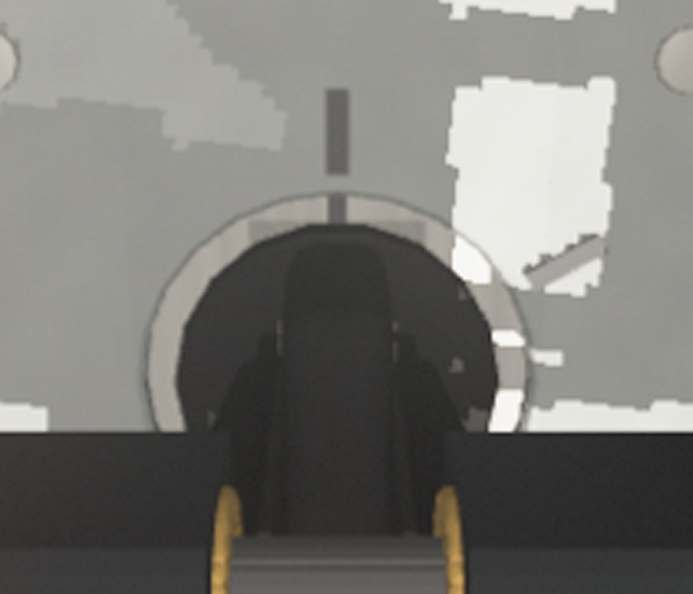

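View pics/s6.png

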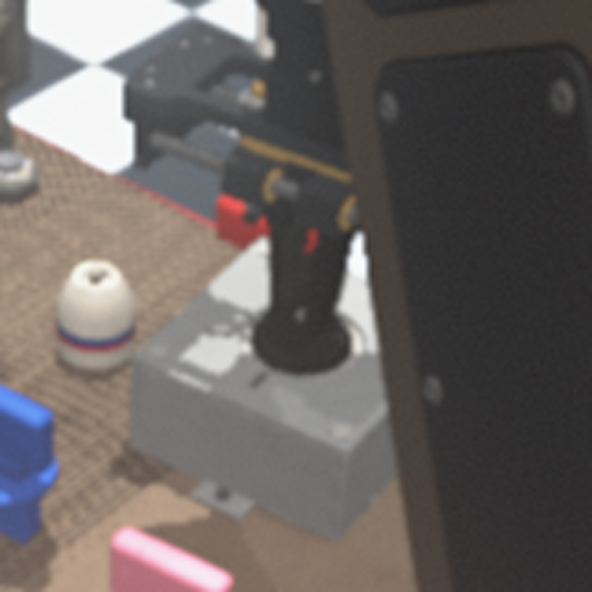

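The collar is seated and centred on the drum, and the pointer is still at the off mark. Now I'll turn it clockwise.

```bash
python3 -m crank '[{"hand":-1,"slide":[0,0,0],"turn":-0.6},{"hand":-1,"slide":[0,0,0],"turn":-0.8},{"hand":-1,"slide":[0,0,0],"turn":-0.8},{"hand":-1,"slide":[0,0,0],"turn":-0.8},{"hand":-1,"slide":[0,0,0],"turn":-0.8},{"hand":-1,"slide":[0,0,0],"turn":-0.8},{"hand":-1,"slide":[0,0,0],"turn":-0.8},{"hand":-1,"slide":[0,0,0],"turn":0}]' 35
python3 -c "
from rig import env;o=env.get_obs();print(o['torque'],o['q'])"
python3 -m crank '[{"hand":-1,"slide":[0,0,0],"turn":-0.8},{"hand":-1,"slide":[0,0,0],"turn":-0.8},{"hand":-1,"slide":[0,0,0],"turn":-0.8},{"hand":-1,"slide":[0,0,0],"turn":-0.8},{"hand":-1,"slide":[0,0,0],"turn":-0.8},{"hand":-1,"slide":[0,0,0],"turn":-0.8},{"hand":-1,"slide":[0,0,0],"turn":-0.8},{"hand":-1,"slide":[0,0,0],"turn":0}]' 35
python3 -c "
from rig import env;o=env.get_obs();print(o['torque'])"
```

```text
t: 10.4
ee_pos: [0.4914, -0.143, 0.0846]
tcp_rot: [[0.337, 0.941, 0.002], [0.941, -0.337, -0.001], [-0.0, 0.002, -1.0]]
contact_force: [-1.5, 0.8, 12.4]
finger_gap: 0.0134
[ 0.0901847   0.31837558 -0.03865037] [-2.36195612e+01  3.08386030e+01  1.13238115e+02  2.64757123e-03
  3.58203158e+01 -3.91949416e+00]
t: 11.2
ee_pos: [0.4917, -0.1431, 0.0846]
tcp_rot: [[0.74, 0.673, 0.002], [0.673, -0.74, -0.001], [0.001, 0.002, -1.0]]
contact_force: [-0.2, 0.1, 11.6]
finger_gap: 0.0141
[ 0.01990607  0.18993239 -0.00531532]
```

```bash
python3 -m crank '[{"hand":-1,"slide":[0,0,0],"turn":-0.8},{"hand":-1,"slide":[0,0,0],"turn":-0.6},{"hand":-1,"slide":[0,0,0],"turn":0}]' 35
python3 - <<'E'
from h import *
o=env.get_obs();print(o['torque'])
cv2.imwrite("pics/w7.png",cv2.resize(imaging.get_image("wrist")[150:350,190:450],None,fx=2.9,fy=2.9,interpolation=cv2.INTER_CUBIC))
E
```

```text
t: 11.5
ee_pos: [0.4917, -0.1433, 0.0846]
tcp_rot: [[0.816, 0.578, 0.002], [0.578, -0.816, -0.001], [0.001, 0.002, -1.0]]
contact_force: [-0.1, -0.4, 11.0]
finger_gap: 0.0135
[-0.12918507  0.17090544 -0.09764252]
```

View pics/w7.png

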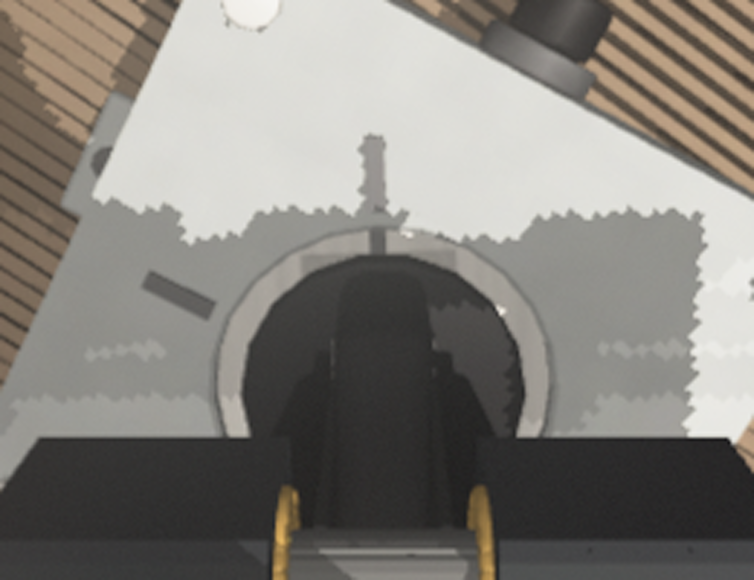

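The pointer is at (378,240), almost on the "on" mark at (373,170). I'll continue gently until the stop shows up in the torque.

```bash
for i in 1; do python3 -m crank '[{"hand":-1,"slide":[0,0,0],"turn":-0.4},{"hand":-1,"slide":[0,0,0],"turn":0}]' 35
python3 -c "
from rig import env;o=env.get_obs();print(o['torque'])"; done
python3 -m crank '[{"hand":-1,"slide":[0,0,0],"turn":-0.4},{"hand":-1,"slide":[0,0,0],"turn":0}]' 35
python3 -c "
from rig import env;o=env.get_obs();print(o['torque'])"
```

```text
t: 11.75
ee_pos: [0.4916, -0.1433, 0.0846]
tcp_rot: [[0.835, 0.55, 0.002], [0.55, -0.835, -0.001], [0.001, 0.002, -1.0]]
contact_force: [0.2, -0.2, 11.2]
finger_gap: 0.0141
[-0.18920265  0.25869066  0.00287592]
t: 11.95
ee_pos: [0.4916, -0.1433, 0.0846]
tcp_rot: [[0.854, 0.521, 0.002], [0.521, -0.854, -0.001], [0.001, 0.002, -1.0]]
contact_force: [-2.1, -1.6, 11.4]
finger_gap: 0.0141
[-0.31316453  0.30661864 -0.04354385]
```

```bash
python3 -m crank '[{"hand":-1,"slide":[0,0,0],"turn":-0.4},{"hand":-1,"slide":[0,0,0],"turn":0}]' 35
python3 - <<'E'
from h import *
o=env.get_obs();print(o['torque'],np.degrees(np.arctan2(o["tcp_rot"][1,0],o["tcp_rot"][0,0])))
cv2.imwrite("pics/w8.png",cv2.resize(imaging.get_image("wrist")[150:350,190:450],None,fx=2.9,fy=2.9,interpolation=cv2.INTER_CUBIC))
E
```

```text
t: 12.15
ee_pos: [0.4916, -0.1433, 0.0846]
tcp_rot: [[0.871, 0.491, 0.002], [0.491, -0.871, -0.001], [0.001, 0.002, -1.0]]
contact_force: [-1.0, -0.5, 10.9]
finger_gap: 0.0138
[-0.30733519  0.37995747 -0.03099052] 29.37938582473266
```

View pics/w8.png

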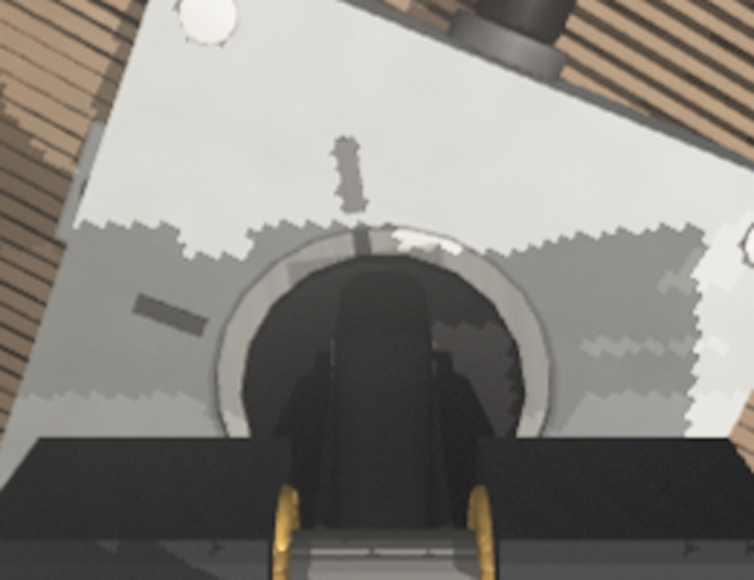

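```bash
python3 -m crank '[{"hand":-1,"slide":[0,0,0],"turn":-0.4},{"hand":-1,"slide":[0,0,0],"turn":0}]' 35
python3 -c "
from rig import env;o=env.get_obs();print(o['torque'])"
python3 -m crank '[{"hand":-1,"slide":[0,0,0],"turn":-0.4},{"hand":-1,"slide":[0,0,0],"turn":0}]' 35
python3 - <<'E'
from h import *
o=env.get_obs();print(o['torque'],np.degrees(np.arctan2(o["tcp_rot"][1,0],o["tcp_rot"][0,0])))
im=imaging.get_image("wrist"); np.save("w9.npy",wristT(o)); cv2.imwrite("pics/w9r.png",im)
cv2.imwrite("pics/w9.png",cv2.resize(im[180:270,260:390],None,fx=6,fy=6,interpolation=cv2.INTER_CUBIC))
E
```

```text
t: 12.4
ee_pos: [0.4916, -0.1433, 0.0846]
tcp_rot: [[0.888, 0.46, 0.002], [0.46, -0.888, -0.001], [0.001, 0.002, -1.0]]
contact_force: [-1.2, -2.6, 10.7]
finger_gap: 0.0138
[-0.32252584  0.352497   -0.0098582 ]
t: 12.6
ee_pos: [0.4916, -0.1433, 0.0846]
tcp_rot: [[0.903, 0.429, 0.002], [0.429, -0.903, -0.001], [0.001, 0.002, -1.0]]
contact_force: [-1.1, -2.8, 10.7]
finger_gap: 0.0138
[-0.39345979  0.34430937 -0.05195322] 25.382243791852932
```

View pics/w9.png

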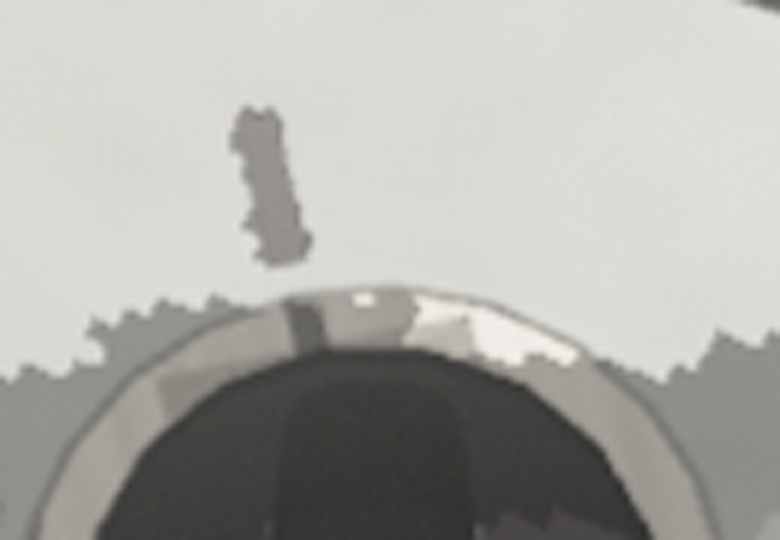

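```bash
python3 - <<'E'
from h import *
T=np.load("w9.npy")
f=lambda x,y:(260+(x+.5)/6-.5,180+(y+.5)/6-.5)
P=lambda x,y,z:w("wrist",*f(x,y),z,T)
# window circle fit
from scipy.optimize import least_squares
W=np.array([P(*q,.06)[:2] for q in((40,500),(130,385),(260,303),(385,286),(480,300),(590,362),(680,455),(712,520))])
s=least_squares(lambda v:np.hypot(W[:,0]-v[0],W[:,1]-v[1])-.031,[.4916,-.1426]);c=s.x;print(c,s.fun.round(4))
def ang(q,z): d=P(*q,z)[:2]-c; return np.degrees(np.arctan2(d[1],d[0])),np.hypot(*d)
print("pointer",ang((296,306),.056),ang((315,345),.056),ang((306,325),.056),"mark",ang((258,110),.06),ang((285,262),.06))
E
```

```text
[ 0.49210138 -0.14279726] [ 0.0003 -0.0005  0.0001  0.0001  0.0002 -0.0004 -0.      0.0002]
pointer (np.float64(38.592071034714145), np.float64(0.029123171457034146)) (np.float64(36.83882589473945), np.float64(0.02536426180251296)) (np.float64(37.668366400248374), np.float64(0.02727957852894898)) mark (np.float64(37.0353142011654), np.float64(0.047031276301619504)) (np.float64(37.96107371514328), np.float64(0.03401108729308349))
```

The pointer is at 37.7° against the mark's 37.5°, so it is essentially at the stop. I'll add a small nudge to feel for it.

```bash
python3 -m crank '[{"hand":-1,"slide":[0,0,0],"turn":-0.4},{"hand":-1,"slide":[0,0,0],"turn":0}]' 35
python3 -c "
from rig import env;o=env.get_obs();print(o['torque'])"
python3 -m crank '[{"hand":-1,"slide":[0,0,0],"turn":-0.4},{"hand":-1,"slide":[0,0,0],"turn":0}]' 35
python3 - <<'E'
from h import *
o=env.get_obs();print(o['torque'],np.degrees(np.arctan2(o["tcp_rot"][1,0],o["tcp_rot"][0,0])))
im=imaging.get_image("wrist"); np.save("w10.npy",wristT(o)); cv2.imwrite("pics/w10r.png",im)
cv2.imwrite("pics/w10.png",cv2.resize(im[180:270,260:390],None,fx=6,fy=6,interpolation=cv2.INTER_CUBIC))
E
```

```text
t: 12.85
ee_pos: [0.4916, -0.1434, 0.0846]
tcp_rot: [[0.918, 0.397, 0.002], [0.397, -0.918, -0.001], [0.001, 0.002, -1.0]]
contact_force: [-1.4, -2.1, 10.9]
finger_gap: 0.0142
[-0.4714513   0.40475181  0.10481117]
t: 13.05
ee_pos: [0.4916, -0.1435, 0.0846]
tcp_rot: [[0.931, 0.366, 0.002], [0.366, -0.931, -0.002], [0.001, 0.002, -1.0]]
contact_force: [-0.9, -3.3, 11.5]
finger_gap: 0.014
[-0.50511115  0.33936269  0.71293198] 21.476703516815657
```

View pics/w10.png

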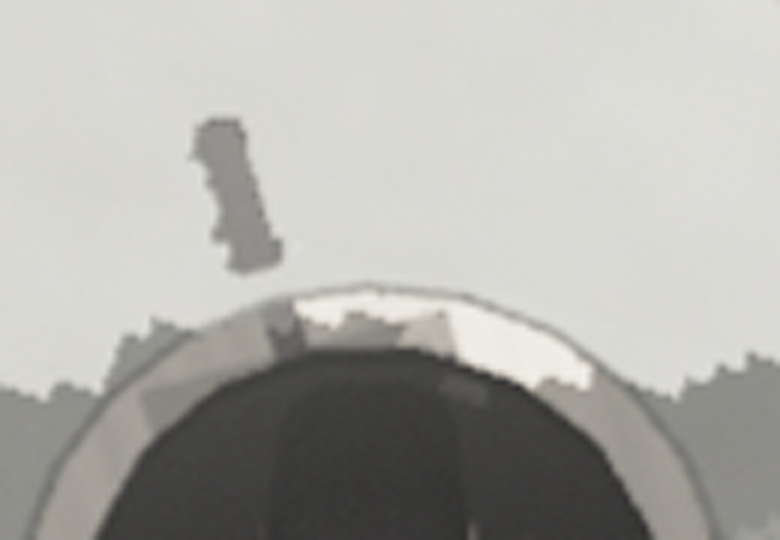

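The torque jumped to 0.71 N m, so this is the stop, and the pointer is in line with the mark. I'll ease the torque, release and rise.

```bash
python3 -m crank '[{"hand":-1,"slide":[0,0,0],"turn":0.35},{"hand":-1,"slide":[0,0,0],"turn":0}]' 35
python3 -c "
from rig import env;o=env.get_obs();print(o['torque'])"
python3 -m crank '[{"hand":-0.4,"slide":[0,0,0],"turn":0},{"hand":-0.2,"slide":[0,0,0],"turn":0},{"hand":0,"slide":[0,0,0],"turn":0},{"hand":0,"slide":[0,0,0],"turn":0}]' 35
```

```text
t: 13.3
ee_pos: [0.4916, -0.1434, 0.0846]
tcp_rot: [[0.919, 0.395, 0.002], [0.395, -0.919, -0.001], [0.001, 0.002, -1.0]]
contact_force: [-1.1, -3.1, 11.6]
finger_gap: 0.0138
[-0.45581298  0.42430345  0.16631153]
t: 13.7
ee_pos: [0.4908, -0.1427, 0.0835]
tcp_rot: [[0.919, 0.394, -0.0], [0.394, -0.919, 0.0], [-0.0, -0.0, -1.0]]
contact_force: [-0.1, -0.5, -0.3]
finger_gap: 0.0405
```

```bash
python3 -m crank '[{"hand":0,"slide":[0,0,0.2],"turn":0},{"hand":0,"slide":[0,0,0.3],"turn":0},{"hand":0,"slide":[0,0,0.5],"turn":0},{"hand":0,"slide":[0,0,0.6],"turn":0},{"hand":0,"slide":[0,0,0.6],"turn":0},{"hand":0,"slide":[-0.3,-0.3,0.4],"turn":0},{"hand":0,"slide":[-0.4,-0.4,0],"turn":0},{"hand":0,"slide":[0,0,0],"turn":0}]'
python3 - <<'E'
from h import *
o=env.get_obs();print(o['contact_force'])
im=imaging.get_image("wrist"); np.save("w11.npy",wristT(o)); cv2.imwrite("pics/w11.png",im)
for n in("scene","top"):cv2.imwrite(f"pics/{n}11.png",imaging.get_image(n))
E
```

```text
t: 14.5
ee_pos: [0.4545, -0.179, 0.215]
tcp_rot: [[0.92, 0.392, 0.001], [0.392, -0.92, -0.001], [0.001, 0.001, -1.0]]
contact_force: [-0.5, -0.5, -0.5]
finger_gap: 0.0479
[-0.48481572 -0.47961956 -0.52893366]
```

View pics/w11.png

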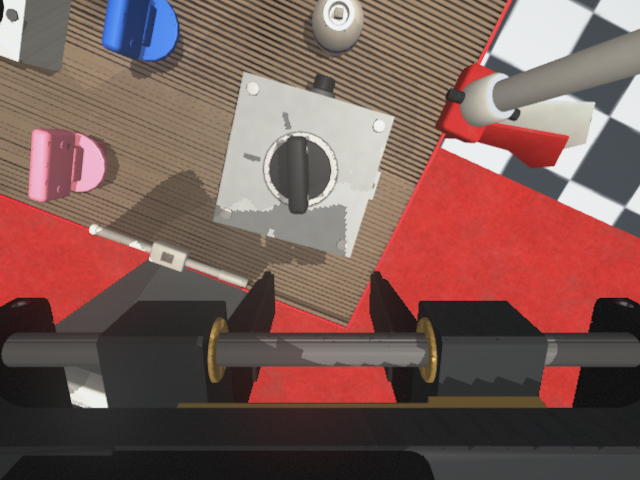

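View pics/scene11.png

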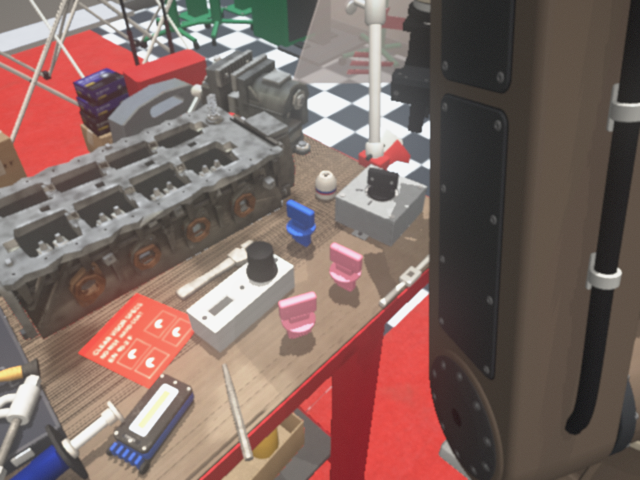

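The key stands in the drum with its handle at (298,175) in the wrist view, and the gripper is clear. The round key is still in the stand at (262,260) in the scene view. I'll check the pointer and seating once more, enlarged.

```bash
python3 - <<'E'
from h import *
a=cv2.imread("pics/w11.png")[90:230,210:400]
a=np.clip((a/255.)**.6*255,0,255).astype(np.uint8)
cv2.imwrite("pics/w11c.png",cv2.resize(a,None,fx=4.2,fy=4.2,interpolation=cv2.INTER_CUBIC))
a=cv2.imread("pics/scene11.png")[150:250,320:440]
cv2.imwrite("pics/s11c.png",cv2.resize(np.clip((a/255.)**.6*255,0,255).astype(np.uint8),None,fx=5,fy=5,interpolation=cv2.INTER_CUBIC))
E
```

```text
(no output)
```

View pics/w11c.png

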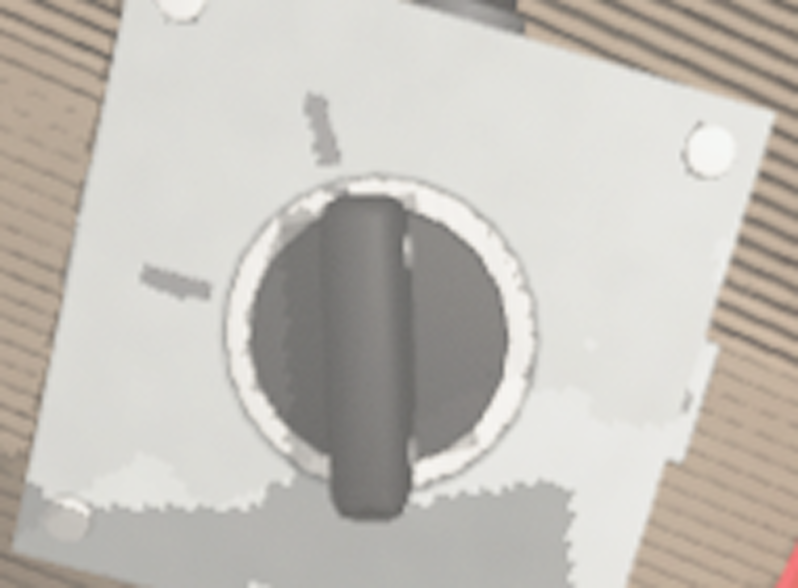

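View pics/s11c.png

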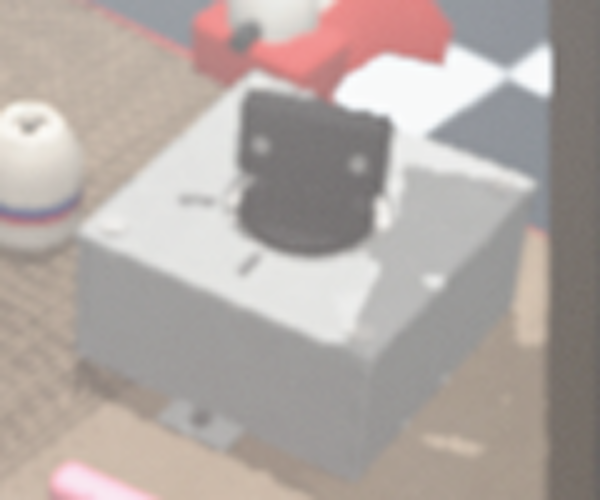

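```bash
python3 -c "
from rig import env
print(env.get_obs()['t'],env.close_job())"
```

```text
the job is handed in; nothing more can be done
14.65 None
```

The isolator is on: the bar-handled key is in the switch drum, pushed home and turned clockwise to the stop. I handed the job in at 14.65 s, with the gripper open and clear.

- **Insertion:** I lifted the key out of the stand, lined it up with the wrist camera and lowered it. The collar touched the drum at the predicted height (TCP z 0.085 m). I pressed to about 27 N, eased off, and only then turned.
- **Turn to the stop:** At 72° of key turn the drum pointer measured 37.7° against the on mark at 37.5°. A few degrees more and the torque jumped to about 0.7 N m, which showed the stop. I eased back before releasing.
- **Last pictures:** The key stands upright with its collar centred and flat on the drum. The round-handled key is still in its place.
- **Not confirmed:** After release the handle hid the pointer, so the final drum angle rests on the key's angle and the pointer view just before letting go. The torque reading was too noisy to follow the turn until the stop itself.

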